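# Air-cool the brazing turntable and take the tipped union off it

## Task

One of the three brazed unions on the free-spinning turntable has tipped over. Give the turntable a blast of air by pushing the spring-centred valve lever over towards the turntable's side as far as it goes, holding it there for two seconds, and letting it spring back to the middle; then reach in under the air bars, lift the lying union off the turntable and lay it down in the two V rests, not dropping it, with the rests bearing on its copper between the nuts. Leave the other two unions standing on the turntable and do not bump the air bars.

Things in the scene. Friction and masses are not known exactly. Their poses are not given: they have to be found in the camera images.
- tipped: The lying union: copper tube 28 mm across, 120 mm long, with a brass hexagon nut (40 mm across flats, 46 over corners, 18 mm long, flush with the tube's end) at each end, leaving 84 mm of bare copper between. About 0.3 kg. Lies level on a flat of its nuts. Origin: middle of its axis, 20 mm above what it lies on; x: along the tube. Ends alike.
- standing_a: An identical union standing upright on the disc, 120 mm tall; origin: centre of its underside; z: along the tube, up. Initially beside the lying one, centres about 95 mm from the lying tube's axis. Topples if knocked.
- standing_b: The other standing union, on the far side of the lying one from the first; same shape and frame.
- turntable: Fixed foot of the turntable; origin: on the bench, on the spin axis, z up. It carries a flat aluminium disc 260 mm across, top 65 mm above the bench, that spins freely (no motor, hardly any friction) under any sideways push. At the start the lying union's middle is within 10 mm of the spin axis.
- air_bars: Fixed level loop of 14 mm pipe over the disc, centre line 232 mm up; its bars run along its y (+-150 mm) at x = -36 and +36 mm; 18 mm posts at x = 0, y = +-150 mm; nozzles hang 17 mm. Origin: on the bench, on the spin axis; x roughly away from the robot and within 25 degrees of the lying tube's. A gripper pointing straight down hits the bars; tilted 40 degrees it passes under the near one.
- rests: Fixed pair of 90-degree steel V rests on one foot (110 x 70 x 10 mm), left or right of the turntable. Origin: on the bench, at the foot's centre; x: the line of the tube laid in them (either way round). The Vs are 8 mm thick, at x = -30 and +30 mm, 58 mm wide, tops 75 mm above the bench, 52 mm open between. A union laid in them is level, its axis 70 mm above the bench.
- valve: Fixed grey air valve block, 75 x 60 x 50 mm, brass ports at both ends; left or right of the turntable, the rests being on the other side. Origin: on the bench at its centre. The lever stands on its top and swings along the block's own y axis.
- lever (a joint): Lever angle (rad): 0 upright in the middle, positive leans to the valve's +y (roughly the robot's left), stops at +-0.5. A spring (1 N m per rad, about 5 N at the ball at the stop) returns it to 0 when let go. Towards the turntable is negative if the valve is on the robot's left (y > 0), positive if on its right.
- lever_ball (a point): Centre of the black ball (36 mm across) on top of the lever's 12 mm steel stick, 100 mm above the hinge and 150 mm above the bench when upright. The hinge is 50 mm above the bench, over the valve's origin.

How it is judged:
By the outcome, as a careful person would: the job done as asked, in the order asked, and still so for the second after the job is handed in, with the robot touching nothing.
It also fails if it takes over 67 s, if anything falls off the work surface, if the arm or the gripper's body presses on something with over 40 N, if the wrist force passes 120 N, or if a joint passes its speed limit or range.

## Robot

A 7-joint arm with a two-finger parallel gripper is mounted at the origin on the work surface. World frame = base frame: x ahead of the robot, y to its left, z up, the work surface at z = 0. Lengths are in m, angles in rad, forces in N, time in s.
With the tool pointing down it reaches from about 0.35 to 0.9 m from the base axis. Payload 7.2 kg.
Tool frame: the origin (TCP) lies at the very end of the fingers, on their centre line; the grasp point (between the pads) lies 19 mm behind it (ctrl.grasp_offset is the distance from the TCP to the grasp point, in m); z points along the fingers, y is the line along which they close (so a half turn about z gives the same grasp; the last joint's range is limited). The gripper opens to 85 mm and grips with 20 to 120 N. Pads are 22 mm wide; open, the fingers measure 114 mm over their backs; the gripper's body (76 mm by 85 mm) begins 54 mm behind the grasp point. The pads swing forward as they close: fully open they stand 13 mm farther back than shut.
Start: joints at [1.115, 0.411, -0.013, 1.596, 0.006, 1.134, -0.082], TCP at [0.236, -0.579, 0.231] pointing down, gripper open.
Joint ranges: [-2.95, 2.95], [-0.29, 1.99], [-1.47, 1.44], [0.14, 2.54], [-1.03, 4.17], [0.13, 1.85], [-2.86, 2.86]. Speed limits (rad/s): [2.39, 2.39, 3.01, 3.01, 3.14, 3.14, 3.14].

## Interface

Orientations are given as a unit quaternion [x, y, z, w].
In Python, from plant import ctrl, eyes, hand_in gives the robot as it stands (ctrl), with the cameras (eyes) and the job as plain functions.
- The arm moves only by the shell command python3 nudge.py 'ROWS'. ROWS is one flat JSON list of numbers that holds 1 to 8 rows one after another, with no inner brackets; each row has 7 numbers: the finger opening in m, then dx, dy, dz in m, then a rotation vector rx, ry, rz in rad; each row is the pose to reach, as a shift and turn from the pose commanded when the command began, along the tool's axes at that moment; what a row does not reach only later rows make up. A row lasts 1/12 s, in which the tool goes at most 0.0417 m and 0.125 rad, less where a joint would pass 70% of its speed; a pose out of reach is approached as far as the arm can. The fingers move at their own pace and stop on an object; the grip force is fixed at half the most. Time passes only in rows, so rows that do not move let the fingers close. It prints the time, the measured TCP pose, the force, the opening and the grip force at its end. Input that does not fit is refused with a message, and nothing moves.
- ctrl.sense(): the state, without advancing time (a new reading comes with each control period).
- eyes.camera(name): name is "scene" or "side" or "wrist"; returns the picture (480x640x3 uint8, red, green, blue); there is no depth.
- eyes.camera_info(name): a dict with "mtx" (3x3 intrinsics, pixels), "dist_coeffs" ([k1, k2, p1, p2, k3] as OpenCV has them; the pictures are not rectified), "cam_to_world" (4x4, takes a point from camera to world coordinates). Camera axes: x right, y up, looking along -z (the intrinsics and any distortion apply to the point x, -y, -z); pixel columns grow to the right and rows downward; lengths in m; the calibration is good to about 2 mm. A picture is of the moment at which its call begins: read the wrist's pose just before it. camera_info takes no time and is no camera call; for the wrist camera it gives the pose at the moment of the call.
- hand_in(): hands the job in; it is judged then, once.
The state is a dict: "time": time; "qpos": joint angles; "joint_vel": joint speeds; "joint_torque": joint torques, N m; "tool_pos": TCP position; "ee_rot": TCP orientation; "ft_force": force on the tool from outside, world axes, zero at the start; "moment": the same for the moment, N m; "gripper_width": finger opening in m; "grip_force": force on a finger pad.
Only numpy, scipy, OpenCV 4.12 (cv2) and the standard library are available. Lean on these libraries where they do the work, as an engineer would, in place of code of your own. Each camera call takes 0.05 s, during which the arm holds its last target. There are 200 camera calls.

## Working session

There is one attempt and no reset: what is moved stays moved. The work goes in short steps, Python scripts to look and compute and a shell command to move; the robot and the scene stay as the last step left them, time stands still between calls to the robot, and variables do not carry over. Pictures are saved under pics/ and viewed, at most 10 in all, crops included, and the job is handed in when it is done.

```bash
ls; mkdir -p pics
python3 - <<'E'
from plant import ctrl, eyes, hand_in
import cv2,numpy as np
for n in("scene","side"):
    im=eyes.camera(n); cv2.imwrite(f"pics/{n}0.png",im[:,:,::-1])
    i=eyes.camera_info(n); print(n,np.round(i["mtx"],1).tolist(),i["dist_coeffs"],np.round(i["cam_to_world"],3).tolist())
print(ctrl.sense())
E
```

```text
nudge.py
pics
plant.py
scene [[509.3, 0.0, 320.1], [0.0, 509.3, 246.9], [0.0, 0.0, 1.0]] [-0.04915901  0.          0.          0.          0.        ] [[0.257, -0.693, 0.673, 1.306], [0.966, 0.197, -0.166, -0.156], [-0.018, 0.693, 0.721, 0.915], [0.0, 0.0, 0.0, 1.0]]
side [[487.5, 0.0, 311.9], [0.0, 487.5, 241.0], [0.0, 0.0, 1.0]] [-0.00409566  0.          0.          0.          0.        ] [[-0.831, 0.369, -0.417, 0.068], [-0.557, -0.57, 0.604, 0.69], [-0.014, 0.734, 0.679, 0.868], [0.0, 0.0, 0.0, 1.0]]
{'time': 0.1, 'qpos': array([ 1.11481899,  0.41183257, -0.0127095 ,  1.59697099,  0.00560267,
        1.13431229, -0.08225041]), 'joint_vel': array([ 0.00076576, -0.00026159,  0.00098092, -0.00344345,  0.00013141,
        0.00036235, -0.00023481]), 'joint_torque': array([ 2.83207090e-03, -6.01838279e+01,  6.84390161e-01, -3.00089872e+01,
        1.40481780e-02,  6.33561125e-03,  3.31955766e-05]), 'tool_pos': array([ 0.23612139, -0.57818731,  0.23052494]), 'ee_rot': array([ 9.81264763e-01,  1.92662688e-01, -1.96271844e-04, -7.17421301e-04]), 'ft_force': array([ 0.33514636,  0.41628103, -0.15386028]), 'moment': array([-0.01235133,  0.01873542, -0.0247936 ]), 'grip_force': 0.0, 'gripper_width': 0.08560613612565952}
```

View pics/scene0.png

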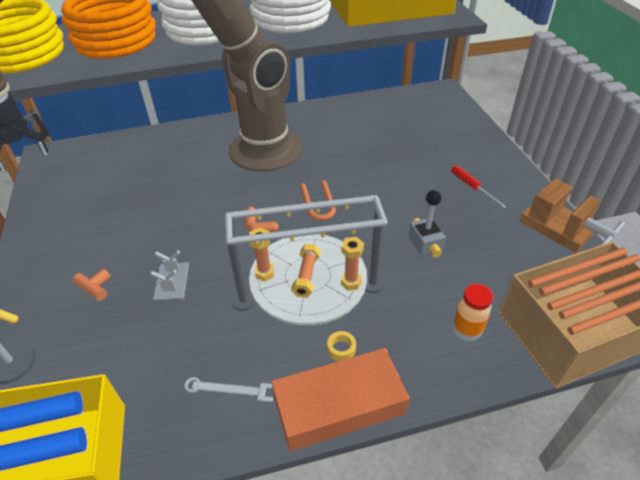

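View pics/side0.png

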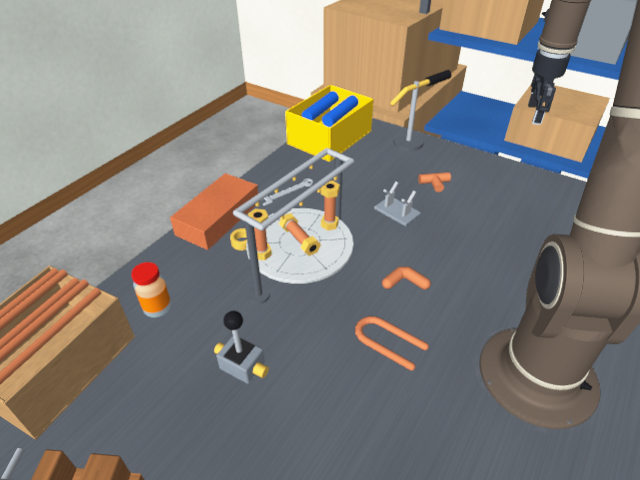

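The valve is on the robot's left (scene ball at (433,198), side ball at (233,320)). The rests are on its right (scene (171,275), side (397,207)), and the turntable is between them. I'll enlarge both views for accurate pixels.

Run:
```python
import cv2
a=cv2.imread("pics/scene0.png")[180:330,140:390]; cv2.imwrite("pics/sc.png",cv2.resize(a,None,fx=3.2,fy=3.2,interpolation=cv2.INTER_CUBIC))
a=cv2.imread("pics/side0.png")[140:390,200:430]; cv2.imwrite("pics/si.png",cv2.resize(a,None,fx=2.4,fy=2.4,interpolation=cv2.INTER_CUBIC))
```

```text
(no output)
```

View pics/sc.png

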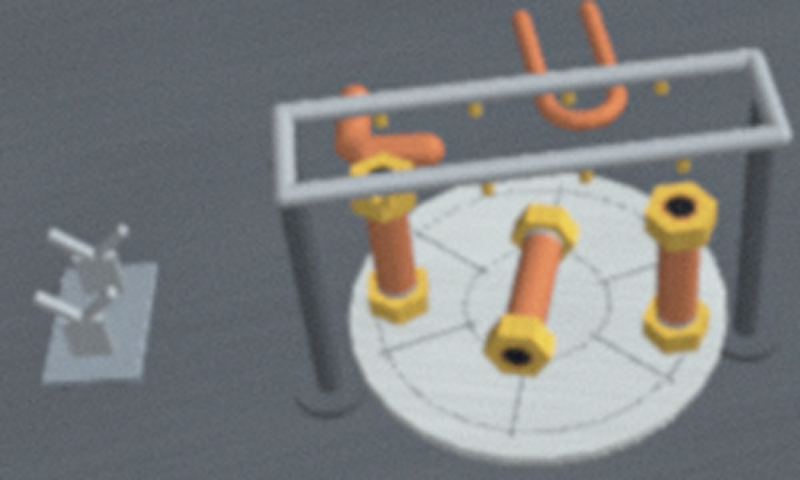

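View pics/si.png

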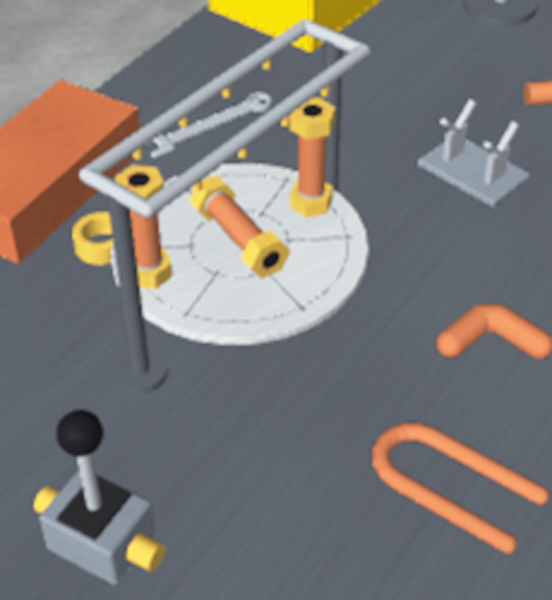

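```bash
cat > h.py <<'E'
from plant import ctrl, eyes, hand_in
import numpy as np, cv2
from scipy.spatial.transform import Rotation as R
def ray(n,px,info=None):
    i=info or eyes.camera_info(n)
    p=cv2.undistortPoints(np.array([[px]],float),np.array(i["mtx"]),np.array(i["dist_coeffs"]))[0,0]
    T=np.array(i["cam_to_world"]); return T[:3,3],T[:3,:3]@np.array([p[0],-p[1],-1])
def plane(n,px,z,info=None):
    o,d=ray(n,px,info); return o+d*(z-o[2])/d[2]
def tri(a,b):
    (o1,d1),(o2,d2)=ray("scene",a),ray("side",b)
    s=np.linalg.lstsq(np.c_[d1,-d2],o2-o1,rcond=None)[0]; p,q=o1+s[0]*d1,o2+s[1]*d2
    return (p+q)/2,np.linalg.norm(p-q)
sc=lambda u,v:(140+u/3.2,180+v/3.2)
si=lambda u,v:(200+u/2.4,140+v/2.4)
# tool-frame row (shift, rotvec) from current COMMANDED~measured pose to a world pose
def row(p,Rm,s=None):
    s=s or ctrl.sense(); R0=R.from_quat(s["ee_rot"]); 
    return np.round(R0.inv().apply(np.array(p)-s["tool_pos"]),4),np.round((R0.inv()*R.from_matrix(Rm)).as_rotvec(),3)
E
python3 - <<'E'
from h import *
np.set_printoptions(precision=4,suppress=True)
print("rests sc",[plane("scene",sc(*c),.01)[:2] for c in((68,264),(157,263),(142,380),(43,381))])
print("rests si",[plane("side",si(*c),.01)[:2] for c in((420,162),(527,175),(493,203))])
for a,b in(((286,110),(360,35+12)),((755,55),(150,208)),((780,135),(90,175)),((287,195),(308,30))): print("bar",plane("scene",sc(*a),.232)[:2],plane("side",si(*b),.232)[:2],tri(sc(*a),si(*b)))
print("posts",plane("scene",sc(328,395),0)[:2],plane("scene",sc(745,345),0)[:2],plane("side",si(145,372),0)[:2])
print("bores far",plane("scene",sc(516,356),.085),"near",plane("side",si(270,260),.085))
print("standL",plane("scene",sc(681,207),.185),plane("side",si(138,180),.185))
print("standR",plane("scene",sc(384,172),.185),plane("side",si(312,110),.185))
for n,box in(("scene",(420,185,450,212)),("side",(220,305,247,335))):
    im=eyes.camera(n); x0,y0,x1,y1=box; m=(im[y0:y1,x0:x1].max(2)<45).astype(np.uint8)
    k,l,st,c=cv2.connectedComponentsWithStats(m); j=1+st[1:,4].argmax(); px=c[j]+[x0,y0]; print(n,px,st[j]); 
    if n=="scene":a=px
print("ball",tri(a,px), plane("scene",a,.15),plane("side",px,.15))
print("ports sc",plane("scene",(418,223),.025),plane("scene",(435,250),.025),"si",plane("side",si(45,500),.025),plane("side",si(147,553),.025))
for n,f in(("scene",(360,180)),("side",(215,145))): pass
im=eyes.camera("scene"); hsv=cv2.cvtColor(im,cv2.COLOR_RGB2HSV); 
m=((hsv[...,1]<40)&(hsv[...,2]>150)).astype(np.uint8)*255; m[:,:240]=0;m[:225]=0;m[:,375:]=0;m[325:]=0
c=max(cv2.findContours(m,0,2)[0],key=cv2.contourArea); h=cv2.convexHull(c)[:,0]
P=np.array([plane("scene",p,.065)[:2] for p in h.astype(float)]); print("disc",cv2.minEnclosingCircle(P.astype(np.float32)))
E
```

```text
rests sc [array([ 0.4055, -0.3317]), array([ 0.4231, -0.2658]), array([ 0.5338, -0.2857]), array([ 0.5156, -0.3545])]
rests si [array([ 0.5234, -0.2836]), array([ 0.4093, -0.3289]), array([ 0.4204, -0.2634])]
bar [ 0.531  -0.1496] [ 0.5396 -0.1573] (array([ 0.536 , -0.15  ,  0.2369]), np.float64(0.001008540517168023))
bar [0.5625 0.1481] [0.5641 0.1426] (array([0.5632, 0.1461, 0.234 ]), np.float64(0.0033907813552345165))
bar [0.6372 0.138 ] [0.634  0.1366] (array([0.6353, 0.1373, 0.2312]), np.float64(0.0029074787289725353))
bar [ 0.6057 -0.1593] [ 0.5986 -0.1556] (array([ 0.6016, -0.1597,  0.2285]), np.float64(0.0010020036405400618))
posts [ 0.5746 -0.1599] [0.6113 0.1384] [0.5983 0.1382]
bores far [ 0.644  -0.0357  0.085 ] near [0.5334 0.0134 0.085 ]
standL [0.6359 0.0767 0.185 ] [0.6341 0.0774 0.185 ]
standR [ 0.554  -0.0965  0.185 ] [ 0.5577 -0.0992  0.185 ]
scene [432.0654 197.9533] [  7   6  13  13 107]
side [233.8483 319.6635] [  5   6  18  19 211]
ball (array([0.5108, 0.3076, 0.1496]), np.float64(0.0002503167372864767)) [0.5111 0.3072 0.15  ] [0.5106 0.3079 0.15  ]
ports sc [0.4612 0.3094 0.025 ] [0.5601 0.3123 0.025 ] si [0.5652 0.3153 0.025 ] [0.4595 0.3082 0.025 ]
disc ((0.587285041809082, -0.00837932899594307), 0.13217806816101074)
```

```bash
python3 nudge.py '[0,0,0,-0.07,0,0,0.387,0,0,0,-0.07,0,0,0.387,0,0,0,-0.07,0,0,0.387,0,0,0,-0.07,0,0,0.387,0,0,0,-0.07,0,0,0.387]'
```

```text
time: 0.67
tool_pos: [0.2363, -0.5782, 0.3008]
ee_rot: [1.0, 0.002, -0.0, -0.0]
ft_force: [0.1, -0.0, 0.3]
gripper_width: 0.0253
grip_force: 0.0
```

```bash
python3 nudge.py '[0,0.091,-0.32,0,0,0,0,0,0.091,-0.32,0,0,0,0,0,0.091,-0.32,0,0,0,0,0,0.091,-0.32,0,0,0,0,0,0.091,-0.32,0,0,0,0,0,0.091,-0.32,0,0,0,0,0,0.091,-0.32,0,0,0,0,0,0.091,-0.32,0,0,0,0]'
python3 nudge.py '[0,0.091,-0.32,0,0,0,0,0,0.091,-0.32,0,0,0,0,0,0.091,-0.32,0,0,0,0,0,0.091,-0.32,0,0,0,0,0,0.091,-0.32,0,0,0,0,0,0.091,-0.32,0,0,0,0,0,0.091,-0.32,0,0,0,0,0,0.091,-0.32,0,0,0,0]'
python3 nudge.py '[0,0.091,-0.32,0,0,0,0,0,0.091,-0.32,0,0,0,0,0,0.091,-0.32,0,0,0,0,0,0.091,-0.32,0,0,0,0,0,0.091,-0.32,0,0,0,0,0,0.091,-0.32,0,0,0,0,0,0.091,-0.32,0,0,0,0,0,0.091,-0.32,0,0,0,0]'
```

```text
time: 1.33
tool_pos: [0.3265, -0.256, 0.3001]
ee_rot: [1.0, 0.003, -0.001, -0.0]
ft_force: [1.2, -0.4, 0.3]
gripper_width: 0.0001
grip_force: 0.0
time: 2.0
tool_pos: [0.4171, 0.0635, 0.3004]
ee_rot: [1.0, 0.003, -0.001, 0.0]
ft_force: [0.8, -0.9, -0.0]
gripper_width: -0.0
grip_force: 0.0
time: 2.67
tool_pos: [0.5084, 0.3831, 0.2993]
ee_rot: [1.0, 0.003, -0.001, 0.001]
ft_force: [0.9, -0.2, 0.6]
gripper_width: 0.0001
grip_force: 0.0
```

```bash
python3 nudge.py '[0,0.003,0,0.175,0,0,0,0,0.003,0,0.175,0,0,0,0,0.003,0,0.175,0,0,0,0,0.003,0,0.175,0,0,0,0,0.003,0,0.175,0,0,0,0,0.003,0.04,0.175,0,0,0,0,0.003,0.06,0.175,0,0,0,0,0.003,0.06,0.175,0,0,0]'
python3 nudge.py '[0,0,0.008,0,0,0,0,0,0,0.016,0,0,0,0,0,0,0.022,0,0,0,0,0,0,0.022,0,0,0,0]'
```

```text
time: 3.33
tool_pos: [0.5121, 0.3172, 0.126]
ee_rot: [1.0, -0.0, -0.001, 0.002]
ft_force: [0.0, 1.5, -1.7]
gripper_width: -0.0001
grip_force: 0.9
time: 3.67
tool_pos: [0.5117, 0.2996, 0.1268]
ee_rot: [1.0, 0.001, 0.0, -0.0]
ft_force: [0.2, 2.9, 0.5]
gripper_width: 0.0001
grip_force: 2.0
```

```bash
python3 nudge.py '[0,0,0.008,0,0,0,0,0,0,0.008,0,0,0,0]'
python3 nudge.py '[0,0,0.004,0,0,0,0,0,0,0.004,0,0,0,0]'
python3 nudge.py '[0,0,0.004,0,0,0,0,0,0,0.004,0,0,0,0]'
python3 - <<'E'
from h import *
cv2.imwrite("pics/a.png",cv2.resize(eyes.camera("scene")[150:290,360:500,::-1],None,fx=3,fy=3))
E
```

```text
time: 3.83
tool_pos: [0.5114, 0.2926, 0.1267]
ee_rot: [1.0, 0.001, 0.0, -0.001]
ft_force: [-0.2, 5.6, -0.4]
gripper_width: -0.0003
grip_force: 2.6
time: 4.0
tool_pos: [0.5112, 0.2921, 0.127]
ee_rot: [1.0, 0.002, 0.001, -0.003]
ft_force: [0.3, 13.1, -7.0]
gripper_width: -0.0001
grip_force: 6.4
time: 4.17
tool_pos: [0.5112, 0.2918, 0.1273]
ee_rot: [1.0, 0.003, 0.001, -0.006]
ft_force: [3.8, 23.0, -13.3]
gripper_width: -0.0003
grip_force: 11.3
```

View pics/a.png

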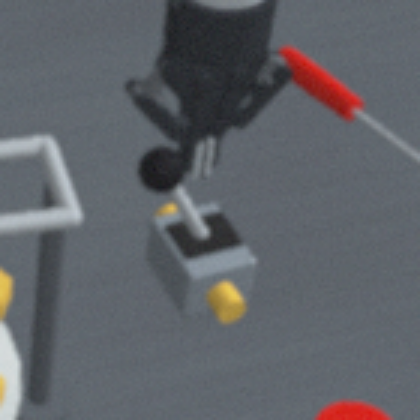

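The picture shows the lever hard over towards the turntable, ball at crop (160,168), and the force shows it on its stop. I'll ease off slightly and hold for more than 2 s. Then I'll let it back slowly.

```bash
for i in 1; do :; done
python3 nudge.py '[0,0,-0.002,0,0,0,0,0,0,-0.002,0,0,0,0,0,0,-0.002,0,0,0,0,0,0,-0.002,0,0,0,0,0,0,-0.002,0,0,0,0,0,0,-0.002,0,0,0,0,0,0,-0.002,0,0,0,0,0,0,-0.002,0,0,0,0]'
python3 nudge.py '[0,0,0,0,0,0,0,0,0,0,0,0,0,0,0,0,0,0,0,0,0,0,0,0,0,0,0,0,0,0,0,0,0,0,0,0,0,0,0,0,0,0,0,0,0,0,0,0,0,0,0,0,0,0,0,0]'
python3 nudge.py '[0,0,0,0,0,0,0,0,0,0,0,0,0,0,0,0,0,0,0,0,0,0,0,0,0,0,0,0,0,0,0,0,0,0,0,0,0,0,0,0,0,0,0,0,0,0,0,0,0,0,0,0,0,0,0,0]'
python3 nudge.py '[0,0,0,0,0,0,0,0,0,0,0,0,0,0,0,0,0,0,0,0,0,0,0,0,0,0,0,0]'
python3 nudge.py '[0,0,-0.012,0,0,0,0,0,0,-0.024,0,0,0,0,0,0,-0.036,0,0,0,0,0,0,-0.048,0,0,0,0,0,0,-0.06,0,0,0,0,0,0,-0.08,0,0,0,0,0,0,-0.1,0,0,0,0,0,0,-0.1,0,0,0,0]'
python3 nudge.py '[0.085,0,0,-0.24,0,0,0,0.085,0,0,-0.24,0,0,0,0.085,0,0,-0.24,0,0,0,0.085,0,0,-0.24,0,0,0,0.085,0,0,-0.24,0,0,0,0.085,0,0,-0.24,0,0,0,0.085,0,0,-0.24,0,0,0]'
python3 - <<'E'
from h import *
for n in("scene","side"): cv2.imwrite(f"pics/{n}1.png",eyes.camera(n)[:,:,::-1])
a=cv2.imread("pics/scene1.png")[170:340,220:460]; b=cv2.imread("pics/side1.png")[140:400,200:440]
cv2.imwrite("pics/b.png",np.vstack([cv2.resize(a,(424,300)),cv2.resize(b,(424,300))][:2]) if 0 else np.hstack([cv2.resize(a,(424,300)),cv2.resize(b,(276,300))]))
E
```

```text
time: 4.88
tool_pos: [0.5112, 0.292, 0.1271]
ee_rot: [1.0, 0.003, 0.001, -0.005]
ft_force: [2.2, 17.1, -7.9]
gripper_width: -0.0003
grip_force: 8.5
time: 5.55
tool_pos: [0.5112, 0.292, 0.1271]
ee_rot: [1.0, 0.003, 0.001, -0.004]
ft_force: [2.5, 17.7, -8.1]
gripper_width: -0.0001
grip_force: 8.5
time: 6.22
tool_pos: [0.5112, 0.2919, 0.1271]
ee_rot: [1.0, 0.003, 0.001, -0.004]
ft_force: [2.9, 17.5, -8.3]
gripper_width: 0.0
grip_force: 8.5
time: 6.55
tool_pos: [0.5112, 0.292, 0.1271]
ee_rot: [1.0, 0.003, 0.001, -0.004]
ft_force: [1.8, 17.4, -9.2]
gripper_width: -0.0002
grip_force: 8.5
time: 7.22
tool_pos: [0.5101, 0.3903, 0.1263]
ee_rot: [1.0, 0.002, -0.0, -0.001]
ft_force: [-0.1, 1.3, 0.5]
gripper_width: 0.0001
grip_force: 0.0
time: 7.8
tool_pos: [0.5126, 0.3872, 0.3741]
ee_rot: [1.0, 0.0, 0.004, -0.003]
ft_force: [-1.2, -0.0, 0.5]
gripper_width: 0.0833
grip_force: 0.0
```

View pics/b.png

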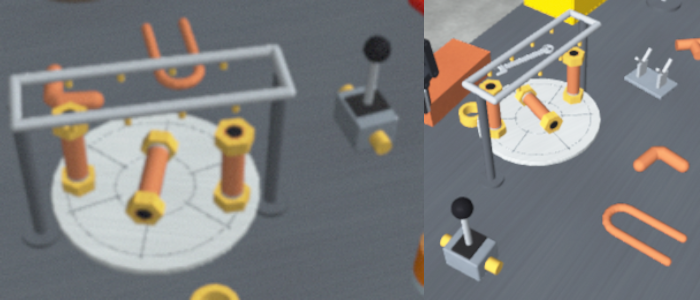

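The lever is upright again and all three unions are unmoved. Next I'll refine the union pose, check whether the disc is still turning, and compute the approach poses.

```bash
cat >> h.py <<'E'
def bore(n,c,r=9):
    im=eyes.camera(n); x0,y0=int(c[0]-r),int(c[1]-r); m=(im[y0:y0+2*r,x0:x0+2*r].max(2)<70).astype(np.uint8)
    k,l,st,ce=cv2.connectedComponentsWithStats(m); j=1+st[1:,4].argmax(); return ce[j]+[x0,y0],st[j,4]
def union():
    a,na=bore("scene",(301,291)); b,nb=bore("side",(312,248))
    f,n=plane("scene",a,.085),plane("side",b,.085); u=(f-n)/np.linalg.norm(f-n)
    return (f+n)/2,u,np.linalg.norm(f-n),na,nb
def rot(u,tilt):
    u=np.array([u[0],u[1],0])/np.hypot(u[0],u[1]); up=np.array([0,0,1.])
    z=u*np.sin(tilt)-up*np.cos(tilt); x=u*np.cos(tilt)+up*np.sin(tilt); return np.c_[x,np.cross(z,x),z]
E
python3 - <<'E'
from h import *
np.set_printoptions(precision=4,suppress=True)
for _ in range(2): C,u,L,na,nb=union(); print(ctrl.sense()["time"],C,u,L,na,nb)
Rm=rot(u,np.radians(45)); z=Rm[:,2]; G=C+.010*z
P1=G-.015*z-.16*u; P0=P1+[0,0,.2]
for p in(P0,P1,G): print(p)
print(row(P0,Rm))
E
```

```text
8.0 [ 0.5887 -0.012   0.085 ] [ 0.9143 -0.4051  0.    ] 0.11829745110058328 25 23
8.1 [ 0.5887 -0.0121  0.085 ] [ 0.914  -0.4056  0.    ] 0.11833890658317418 27 23
[0.4392 0.0542 0.2885]
[0.4392 0.0542 0.0885]
[ 0.5951 -0.015   0.0779]
(array([-0.0722,  0.3305,  0.0768]), array([-0.162,  0.775,  0.398]))
```

```bash
python3 nudge.py '[0.07,-0.072,0.33,0.077,-0.162,0.775,0.398,0.07,-0.072,0.33,0.077,-0.162,0.775,0.398,0.07,-0.072,0.33,0.077,-0.162,0.775,0.398,0.07,-0.072,0.33,0.077,-0.162,0.775,0.398,0.07,-0.072,0.33,0.077,-0.162,0.775,0.398,0.07,-0.072,0.33,0.077,-0.162,0.775,0.398,0.07,-0.072,0.33,0.077,-0.162,0.775,0.398,0.07,-0.072,0.33,0.077,-0.162,0.775,0.398]'
python3 - <<'E'
from h import *
u=np.array([.9142,-.4053,0]);Rm=rot(u,np.radians(45));G=np.array([0.5951,-0.015,0.0779]);z=Rm[:,2]
s=ctrl.sense(); P1=G-.015*z-.16*u
print(row(P1+[0,0,.2],Rm),row(P1,Rm),s["qpos"].round(2))
E
```

```text
time: 8.77
tool_pos: [0.4679, 0.1864, 0.3372]
ee_rot: [0.953, -0.139, 0.268, 0.033]
ft_force: [-0.1, 0.1, 1.5]
gripper_width: 0.0702
grip_force: 0.0
(array([-0.0161,  0.1355,  0.0455]), array([-0.089,  0.24 ,  0.096])) (array([-0.1199,  0.1376,  0.2164]), array([-0.089,  0.24 ,  0.096])) [ 0.39 -0.06 -1.1   2.01  0.51  0.91 -2.85]
```

Run:
```python
from h import *
s=ctrl.sense();T=np.array(eyes.camera_info("wrist")["cam_to_world"]);R0=R.from_quat(s["ee_rot"])
print(R0.inv().apply(T[:3,3]-s["tool_pos"]),R0.as_matrix().round(2))
```

```text
[ 0.07175113  0.00121428 -0.14171049] [[ 0.82 -0.28  0.5 ]
 [-0.25 -0.96 -0.14]
 [ 0.52 -0.01 -0.85]]
```

```bash
python3 nudge.py '[0.07,0,0,0,0,0,0.1,0.07,0,0,0,0,0,0.1]'; python3 -c "
from h import *
print(ctrl.sense()['qpos'].round(2))"
```

```text
time: 8.93
tool_pos: [0.4665, 0.1853, 0.3382]
ee_rot: [0.946, -0.177, 0.269, 0.023]
ft_force: [-0.2, -0.4, 1.0]
gripper_width: 0.07
grip_force: 0.0
[ 0.67 -0.1  -1.32  2.01  0.44  0.87 -2.85]
```

```bash
python3 nudge.py '[0.07,0,0,0,0,0,-1,0.07,0,0,0,0,0,-1,0.07,0,0,0,0,0,-1,0.07,0,0,0,0,0,-1,0.07,0,0,0,0,0,-1,0.07,0,0,0,0,0,-1,0.07,0,0,0,0,0,-1,0.07,0,0,0,0,0,-1]'
python3 nudge.py '[0.07,0,0,0,0,0,-1,0.07,0,0,0,0,0,-1,0.07,0,0,0,0,0,-1,0.07,0,0,0,0,0,-1,0.07,0,0,0,0,0,-1,0.07,0,0,0,0,0,-1,0.07,0,0,0,0,0,-1,0.07,0,0,0,0,0,-1]'
python3 -c "
from h import *
s=ctrl.sense();print(s['qpos'].round(2))
u=np.array([.9142,-.4053,0]);Rm=rot(u,np.radians(45))@np.diag([-1,-1,1]);G=np.array([0.5951,-0.015,0.0779]);z=Rm[:,2]
P1=G-.015*z-.16*u
print(row(P1+[0,0,.2],Rm))"
```

```text
time: 9.6
tool_pos: [0.4671, 0.1856, 0.3384]
ee_rot: [0.915, 0.302, 0.224, 0.149]
ft_force: [-0.9, -0.6, 0.5]
gripper_width: 0.0702
grip_force: 0.0
time: 10.27
tool_pos: [0.467, 0.1856, 0.3383]
ee_rot: [0.658, 0.703, 0.125, 0.238]
ft_force: [-0.1, -0.6, -0.1]
gripper_width: 0.0702
grip_force: 0.0
[ 0.38 -0.06 -1.09  2.01  0.5   0.91 -0.91]
(array([-0.1205, -0.0621,  0.0467]), array([-0.067, -0.262, -1.112]))
```

```bash
python3 nudge.py '[0.07,-0.12,-0.062,0.047,-0.067,-0.262,-1.112,0.07,-0.12,-0.062,0.047,-0.067,-0.262,-1.112,0.07,-0.12,-0.062,0.047,-0.067,-0.262,-1.112,0.07,-0.12,-0.062,0.047,-0.067,-0.262,-1.112,0.07,-0.12,-0.062,0.047,-0.067,-0.262,-1.112,0.07,-0.12,-0.062,0.047,-0.067,-0.262,-1.112,0.07,-0.12,-0.062,0.047,-0.067,-0.262,-1.112,0.07,-0.12,-0.062,0.047,-0.067,-0.262,-1.112]'
python3 -c "
from h import *
s=ctrl.sense();print(s['qpos'].round(2))
u=np.array([.9142,-.4053,0]);Rm=rot(u,np.radians(45))@np.diag([-1,-1,1]);G=np.array([0.5951,-0.015,0.0779]);z=Rm[:,2]
P1=G-.015*z-.16*u
print(row(P1+[0,0,.2],Rm));print(row(P1,Rm))"
```

```text
time: 10.93
tool_pos: [0.4389, 0.0552, 0.2879]
ee_rot: [0.258, 0.894, -0.054, 0.364]
ft_force: [0.3, -0.5, -0.4]
gripper_width: 0.0701
grip_force: 0.0
[ 0.34 -0.22 -0.93  2.34  0.78  0.67 -0.16]
(array([-0.001 , -0.0007,  0.    ]), array([-0.009, -0.032, -0.141]))
(array([ 0.1345, -0.019 ,  0.146 ]), array([-0.009, -0.032, -0.141]))
```

```bash
python3 -c "
from h import *
u=np.array([.9142,-.4053,0]);Rm=rot(u,np.radians(45))@np.diag([-1,-1,1]);G=np.array([0.5951,-0.015,0.0779]);z=Rm[:,2]
P1=G-.015*z-.12*u
print(row(P1+[0,0,.1],Rm));print(row(P1,Rm))"
```

```text
(array([ 0.0379, -0.0056,  0.1004]), array([-0.009, -0.032, -0.141]))
(array([ 0.1057, -0.0147,  0.1733]), array([-0.009, -0.032, -0.141]))
```

```bash
python3 nudge.py '[0.07,0.038,-0.0056,0.1004,-0.009,-0.032,-0.141,0.07,0.038,-0.0056,0.1004,-0.009,-0.032,-0.141,0.07,0.038,-0.0056,0.1004,-0.009,-0.032,-0.141,0.07,0.1057,-0.0147,0.1733,-0.009,-0.032,-0.141,0.07,0.1057,-0.0147,0.1733,-0.009,-0.032,-0.141,0.07,0.1057,-0.0147,0.1733,-0.009,-0.032,-0.141,0.07,0.1057,-0.0147,0.1733,-0.009,-0.032,-0.141]'
python3 - <<'E'
from h import *
s=ctrl.sense();print(s['qpos'].round(2))
C,u,L,na,nb=union();print(C,u,L,na,nb)
u=np.array([.9142,-.4053,0]);Rm=rot(u,np.radians(45))@np.diag([-1,-1,1]);G=np.array([0.5951,-0.015,0.0779]);z=Rm[:,2]
print(row(G-.015*z,Rm));print(row(G,Rm))
cv2.imwrite("pics/c.png",eyes.camera("wrist")[:,:,::-1])
cv2.imwrite("pics/c2.png",eyes.camera("scene")[100:400,150:550,::-1])
E
```

```text
time: 11.52
tool_pos: [0.4739, 0.0389, 0.0828]
ee_rot: [0.194, 0.905, -0.078, 0.37]
ft_force: [0.4, -0.5, -0.1]
gripper_width: 0.0702
grip_force: 0.0
[ 0.16  0.58 -0.98  2.53  1.77  1.16 -1.1 ]
[ 0.58868175 -0.01205169  0.085     ] [ 9.15605158e-01 -4.02078592e-01 -9.35665612e-16] 0.11865596104267774 26 24
(array([-0.0905, -0.0001,  0.0824]), array([-0.001, -0.01 , -0.003]))
(array([-0.0907, -0.    ,  0.0974]), array([-0.001, -0.01 , -0.003]))
```

View pics/c.png

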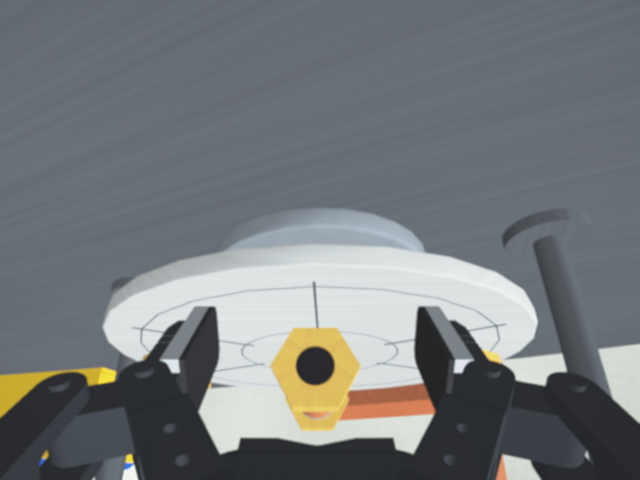

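The lying union's nut is centred between the open fingers at (315,365), so the approach line is good.

```bash
python3 nudge.py '[0.07,-0.022,0,0.014,0,-0.01,0,0.07,-0.04,0,0.032,0,-0.01,0,0.07,-0.058,0,0.05,0,-0.01,0,0.07,-0.075,0,0.067,0,-0.01,0,0.07,-0.0905,0,0.0824,0,-0.01,0,0.07,-0.0905,0,0.0824,0,-0.01,0]'
python3 - <<'E'
from h import *
s=ctrl.sense();print(s['qpos'].round(2))
u=np.array([.9142,-.4053,0]);Rm=rot(u,np.radians(45))@np.diag([-1,-1,1]);G=np.array([0.5951,-0.015,0.0779])
print(row(G,Rm))
C,u,L,na,nb=union();print(C,u,L,na,nb)
a=eyes.camera("scene")[170:340,220:420]; b=eyes.camera("side")[130:330,220:420]
cv2.imwrite("pics/d.png",np.hstack([cv2.resize(a,(424,360)),cv2.resize(b,(360,360))])[:,:,::-1])
E
```

```text
time: 12.22
tool_pos: [0.5921, -0.0145, 0.0997]
ee_rot: [0.196, 0.899, -0.08, 0.383]
ft_force: [-0.4, 1.0, 0.1]
gripper_width: 0.0702
grip_force: 0.0
[ 0.35  0.59 -0.87  2.34  1.92  0.98 -0.86]
(array([0.0137, 0.0006, 0.0172]), array([-0.002,  0.018, -0.012]))
[ 0.58865292 -0.01187373  0.085     ] [ 9.15784671e-01 -4.01669560e-01  9.32880902e-16] 0.11901015684667857 26 25
```

View pics/d.png

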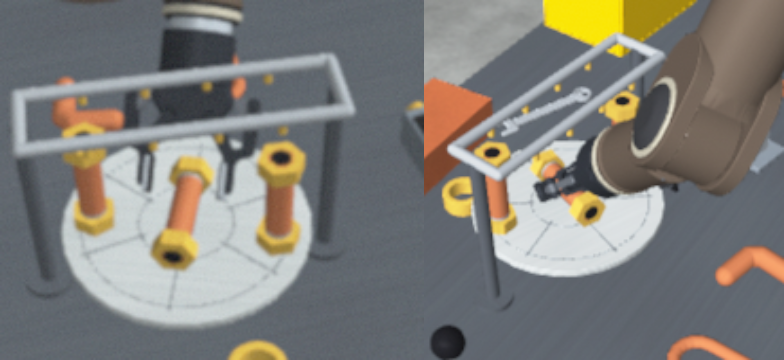

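The fingers straddle the tube under the near bar and nothing has been disturbed. I'll descend onto it.

```bash
python3 nudge.py '[0.07,0.006,0,0.006,0,0.008,-0.01,0.07,0.01,0,0.013,0,0.01,-0.012,0.07,0.01,0,0.013,0,0.01,-0.012,0.07,0.01,0,0.013,0,0.01,-0.012]'
python3 - <<'E'
from h import *
u=np.array([.9142,-.4053,0]);Rm=rot(u,np.radians(45))@np.diag([-1,-1,1]);G=np.array([0.5951,-0.015,0.0779])
print(row(G,Rm),ctrl.sense()["ft_force"])
E
```

```text
time: 12.75
tool_pos: [0.5895, -0.0115, 0.0776]
ee_rot: [0.189, 0.905, -0.08, 0.373]
ft_force: [-1.3, 1.0, 0.1]
gripper_width: 0.0697
grip_force: 0.0
(array([-0.0048, -0.0009,  0.0044]), array([ 0.001, -0.002,  0.006])) [-1.2548909   1.00733215  0.10038759]
```

```bash
python3 nudge.py '[0.07,-0.004,-0.0005,0.0035,0,0,0,0.07,-0.004,-0.0005,0.0035,0,0,0,0.05,-0.004,-0.0005,0.0035,0,0,0,0.035,-0.004,-0.0005,0.0035,0,0,0,0.03,-0.004,-0.0005,0.0035,0,0,0,0.0,-0.004,-0.0005,0.0035,0,0,0,0.0,-0.004,-0.0005,0.0035,0,0,0,0.0,-0.004,-0.0005,0.0035,0,0,0]'
python3 nudge.py '[0,0,0,0,0,0,0,0,0,0,0,0,0,0,0,0,0,0,0,0,0,0,0,0,0,0,0,0]'
```

```text
time: 13.42
tool_pos: [0.5946, -0.0145, 0.0794]
ee_rot: [0.189, 0.904, -0.08, 0.374]
ft_force: [-4.1, 0.9, 5.5]
gripper_width: 0.0265
grip_force: 58.7
time: 13.75
tool_pos: [0.5945, -0.0145, 0.0794]
ee_rot: [0.189, 0.904, -0.08, 0.374]
ft_force: [-5.7, 0.3, 5.2]
gripper_width: 0.0259
grip_force: 58.7
```

```bash
python3 nudge.py '[0,-0.003,0,-0.003,0,0,0,0,-0.007,0,-0.007,0,0,0,0,-0.01,0,-0.01,0,0,0,0,-0.01,0,-0.01,0,0,0]'
python3 - <<'E'
from h import *
print(ctrl.sense()['qpos'].round(2))
a=eyes.camera("scene")[170:340,220:420]; b=eyes.camera("side")[130:330,220:420]
cv2.imwrite("pics/e.png",np.hstack([cv2.resize(a,(424,360)),cv2.resize(b,(360,360))])[:,:,::-1])
E
```

```text
time: 14.08
tool_pos: [0.5949, -0.0143, 0.0941]
ee_rot: [0.189, 0.904, -0.08, 0.374]
ft_force: [-0.3, -0.3, -3.8]
gripper_width: 0.0263
grip_force: 59.2
[ 0.36  0.59 -0.86  2.33  1.91  0.96 -0.83]
```

View pics/e.png

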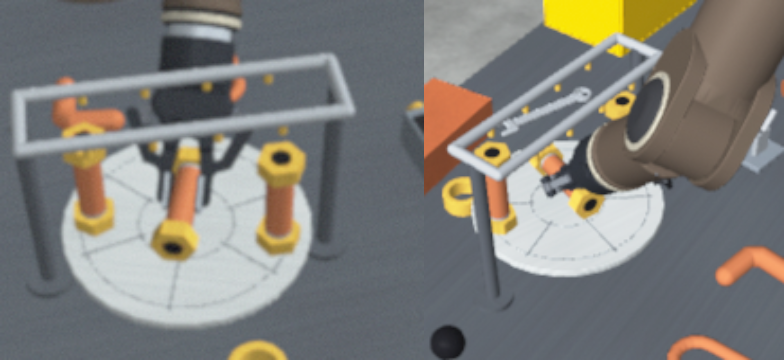

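The union is held level and clear of the disc. I'll back straight out under the bar, then rise.

```bash
python3 nudge.py '[0,0.015,0,-0.015,0,0,0,0,0.032,0,-0.032,0,0,0,0,0.05,0,-0.05,0,0,0,0,0.065,0,-0.065,0,0,0,0,0.078,0,-0.078,0,0,0,0,0.078,0,-0.078,0,0,0]'
python3 nudge.py '[0,0.012,0,-0.028,0,0,0,0,0.015,0,-0.05,0,0,0,0,0.005,0,-0.07,0,0,0,0,-0.02,0,-0.09,0,0,0,0,-0.05,0,-0.12,0,0,0,0,-0.05,0,-0.12,0,0,0]'
python3 - <<'E'
from h import *
print(ctrl.sense()['qpos'].round(2))
np.set_printoptions(precision=4,suppress=True)
# rest V's: enlarge, both views
a=eyes.camera("scene")[240:310,140:200]; b=eyes.camera("side")[170:235,365:430]
cv2.imwrite("pics/f.png",np.hstack([cv2.resize(a,(420,490),interpolation=2),cv2.resize(b,(380,380),interpolation=2) if 0 else cv2.copyMakeBorder(cv2.resize(b,(364,364),interpolation=2),0,126,0,0,0)])[:,:,::-1])
E
```

```text
time: 14.68
tool_pos: [0.4911, 0.0315, 0.0926]
ee_rot: [0.187, 0.905, -0.079, 0.373]
ft_force: [-0.5, 0.1, -3.3]
gripper_width: 0.0258
grip_force: 59.7
time: 15.18
tool_pos: [0.4495, 0.0511, 0.2155]
ee_rot: [0.188, 0.904, -0.08, 0.375]
ft_force: [-0.2, -1.9, -3.5]
gripper_width: 0.0263
grip_force: 60.9
[ 0.64  0.1  -1.4   2.44  1.32  0.84 -0.61]
```

View pics/f.png

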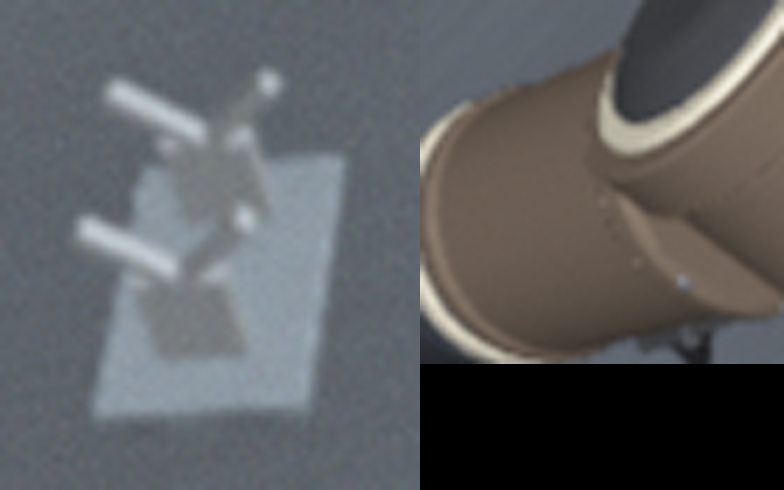

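The V tips show clearly in the scene view, at crop (115,92)/(270,82) and (85,228)/(243,217). I've now used all 10 views, so I'll go on by numbers.

Run:
```python
from h import *
np.set_printoptions(precision=4,suppress=True)
f=lambda u,v:(140+u/7,240+v/7)
sc_=[plane("scene",f(*c),.073)[:2] for c in((115,92),(270,82),(85,228),(243,217))]
si_=[plane("side",si(*c),.073)[:2] for c in((515,125),(488,148),(470,103),(444,122))]
print(sc_,si_)
foot=np.mean([plane("scene",f(*c),.01)[:2] for c in((142,157),(345,155),(308,410),(93,418))],0)
print("centre tips sc",np.mean(sc_,0),"si",np.mean(si_,0),"foot",foot)
d=(sc_[2]+sc_[3]-sc_[0]-sc_[1])/2; print("axis",d,np.linalg.norm(d),np.degrees(np.arctan2(d[1],d[0])))
d=(si_[2]+si_[3]-si_[0]-si_[1])/2; print("axis si",d,np.linalg.norm(d),np.degrees(np.arctan2(d[1],d[0])))
```

```text
[array([ 0.4354, -0.329 ]), array([ 0.4449, -0.2789]), array([ 0.4935, -0.3407]), array([ 0.5026, -0.2914])] [array([ 0.4324, -0.3273]), array([ 0.4394, -0.2736]), array([ 0.4932, -0.3376]), array([ 0.5014, -0.2896])]
centre tips sc [ 0.4691 -0.31  ] si [ 0.4666 -0.307 ] foot [ 0.4695 -0.3102]
axis [ 0.0579 -0.0121] 0.059121609938205026 -11.830193183377956
axis si [ 0.0615 -0.0131] 0.06284264595577975 -12.051948421655318
```

```bash
cat >> h.py <<'E'
D=R.from_euler("z",12.6,degrees=True)
RP=(D*R.from_quat([.189,.904,-.08,.374])).as_matrix()
TP=np.array([.4683,-.3090,.070])+D.apply([.0058,-.0025,-.0056])
E
python3 - <<'E'
from h import *
print(TP); print(row([.45,-.1,.30],RP)); print(row(TP+[0,0,.1],RP))
print(R.from_matrix(RP).apply([0,0,1]))
E
```

```text
[ 0.47450568 -0.31017456  0.0644    ]
(array([-0.101 , -0.1373, -0.015 ]), array([-0.157,  0.007, -0.157]))
(array([-0.0793, -0.3194,  0.1569]), array([-0.157,  0.007, -0.157]))
[ 0.69333262 -0.1383227  -0.70721758]
```

```bash
python3 nudge.py '[0,-0.04,-0.01,-0.03,0,0,0,0,-0.06,-0.03,-0.04,-0.05,0,-0.05,0,-0.08,-0.06,-0.035,-0.1,0,-0.1,0,-0.1,-0.09,-0.025,-0.157,0.007,-0.157,0,-0.101,-0.12,-0.018,-0.157,0.007,-0.157,0,-0.101,-0.137,-0.015,-0.157,0.007,-0.157,0,-0.101,-0.137,-0.015,-0.157,0.007,-0.157]'
python3 - <<'E'
from h import *
print(ctrl.sense()['qpos'].round(2));print(row([.46,-.31,.28],RP)); print(row(TP+[0,0,.1],RP))
E
```

```text
time: 15.87
tool_pos: [0.4436, -0.0485, 0.265]
ee_rot: [0.095, 0.925, -0.044, 0.365]
ft_force: [0.1, 0.2, -5.2]
gripper_width: 0.026
grip_force: 60.8
[ 0.29 -0.28 -0.42  2.5   0.65  0.24  0.63]
(array([-0.0595, -0.2526,  0.0393]), array([-0.017, -0.032, -0.005]))
(array([ 0.0092, -0.2484,  0.1333]), array([-0.017, -0.032, -0.005]))
```

```bash
python3 nudge.py '[0,0,-0.035,0,0,0,0,0,0,-0.07,0,0,0,0,0,0,-0.105,0,0,0,0,0,0,-0.14,0,0,0,0,0,-0.005,-0.175,0.01,-0.017,-0.02,0,0,-0.005,-0.21,0.04,-0.017,-0.03,0,0,0,-0.248,0.08,-0.017,-0.03,0,0,0,-0.248,0.08,-0.017,-0.03,0]'
python3 - <<'E'
from h import *
print(ctrl.sense()['qpos'].round(2));print(row(TP+[0,0,.1],RP)); print(row(TP+[0,0,.04],RP))
E
```

```text
time: 16.53
tool_pos: [0.4313, -0.1962, 0.2592]
ee_rot: [0.09, 0.923, -0.033, 0.374]
ft_force: [-0.5, 0.5, -3.4]
gripper_width: 0.0262
grip_force: 60.8
[-0.14 -0.29  0.51  2.5  -0.1   0.13  1.87]
(array([ 0.0193, -0.1043,  0.1122]), array([ 0.008, -0.016, -0.006]))
(array([ 0.061 , -0.1047,  0.1553]), array([ 0.008, -0.016, -0.006]))
```

```bash
python3 nudge.py '[0,0.019,-0.104,0.112,0.008,-0.016,-0.006,0,0.019,-0.104,0.112,0.008,-0.016,-0.006,0,0.019,-0.104,0.112,0.008,-0.016,-0.006,0,0.019,-0.104,0.112,0.008,-0.016,-0.006,0,0.019,-0.104,0.112,0.008,-0.016,-0.006,0,0.019,-0.104,0.112,0.008,-0.016,-0.006]'
python3 - <<'E'
from h import *
s=ctrl.sense();print(s['qpos'].round(2));print(row(TP+[0,0,.1],RP)); print(row(TP+[0,0,.03],RP))
# in-hand check: far bore predicted vs seen in the scene view
Rg=R.from_quat([.189,.904,-.08,.374]); R0=R.from_quat(s["ee_rot"])
off=Rg.inv().apply([-.0058,.0025,.0056]); ul=Rg.inv().apply([.9153,-.4027,0])
c=s["tool_pos"]+R0.apply(off); e=c+.06*R0.apply(ul); print("C",c,"u",R0.apply(ul),"end",e)
i=eyes.camera_info("scene");W=np.linalg.inv(i["cam_to_world"]);p=W[:3,:3]@e+W[:3,3];p=p*[1,-1,-1]
px=cv2.projectPoints(p[None],np.zeros(3),np.zeros(3),np.array(i["mtx"]),np.array(i["dist_coeffs"]))[0][0,0]
print("pred",px,"seen",bore("scene",px,12))
E
```

```text
time: 17.03
tool_pos: [0.4516, -0.2453, 0.2418]
ee_rot: [0.089, 0.923, -0.031, 0.374]
ft_force: [0.3, -1.3, -2.9]
gripper_width: 0.0263
grip_force: 60.9
[-0.43 -0.21  0.95  2.46 -0.87  0.13  2.78]
(array([ 0.0286, -0.0601,  0.0793]), array([ 0.013, -0.017, -0.005]))
(array([ 0.0772, -0.0607,  0.1296]), array([ 0.013, -0.017, -0.005]))
C [ 0.44550863 -0.24428396  0.24752247] u [ 0.98203999 -0.18776726 -0.01680154] end [ 0.50443103 -0.25555     0.24651438]
pred [173.50594464 210.30187759] seen (array([174.08108108, 209.91891892]), np.int32(37))
```

The in-hand pose checks out: the far bore was predicted within 1 px. The joints are getting crowded, though, with j6 at its lower stop. I'll fit a simple kinematic model to my logged poses to find a roomier way to present the tube at the rests.

```bash
cat > kin.py <<'E'
from h import *
from itertools import product
from scipy.optimize import least_squares
rec=[([1.115,.411,-.013,1.596,.006,1.134,-.082],[.236,-.579,.231],[.9813,.1927,-.0002,-.0007]),
([.39,-.06,-1.10,2.01,.51,.91,-2.85],[.4679,.1864,.3372],[.953,-.139,.268,.033]),
([.67,-.10,-1.32,2.01,.44,.87,-2.85],[.4665,.1853,.3382],[.946,-.177,.269,.023]),
([.38,-.06,-1.09,2.01,.5,.91,-.91],[.467,.1856,.3383],[.658,.703,.125,.238]),
([.34,-.22,-.93,2.34,.78,.67,-.16],[.4389,.0552,.2879],[.258,.894,-.054,.364]),
([.16,.58,-.98,2.53,1.77,1.16,-1.10],[.4739,.0389,.0828],[.194,.905,-.078,.37]),
([.35,.59,-.87,2.34,1.92,.98,-.86],[.5921,-.0145,.0997],[.196,.899,-.08,.383]),
([.64,.10,-1.40,2.44,1.32,.84,-.61],[.4495,.0511,.2155],[.188,.904,-.08,.375]),
([.29,-.28,-.42,2.50,.65,.24,.63],[.4436,-.0485,.265],[.095,.925,-.044,.365]),
([-.14,-.29,.51,2.50,-.10,.13,1.87],[.4313,-.1962,.2592],[.09,.923,-.033,.374]),
([-.43,-.21,.95,2.46,-.87,.13,2.78],[.4516,-.2453,.2418],[.089,.923,-.031,.374])]
def fk(q,P,sg):
    s=sg; h,a,b,c,ex,wx,yaw,f7=P[:8]
    z=lambda t:R.from_euler("z",t); y=lambda t:R.from_euler("y",t)
    A=z(yaw+s[0]*q[0])*y(q[1])*z(s[1]*q[2]); p=np.array([0,0,h])+A.apply([ex,0,a])
    A=A*y(q[3]); p=p+A.apply([-ex,0,0]); A=A*z(s[2]*q[4]); p=p+A.apply([0,0,b])
    A=A*y(q[5]); p=p+A.apply([wx,0,c]); return p,A*z(s[3]*q[6]+f7)
def res(P,sg):
    o=[]
    for q,t,k in rec:
        p,A=fk(q,P,sg); o+=list(p-t)+list(.2*(A.inv()*R.from_quat(k)).as_rotvec())
    return o
def fit():
    best=None
    for sg in product((1,-1),repeat=4):
        for f in(0,1.57,3.14,-1.57):
            r=least_squares(res,[.3,.35,.35,.25,0,0,0,f],args=(sg,))
            if best is None or r.cost<best[0]: best=(r.cost,r.x,sg)
    return best
E
python3 - <<'E'
from kin import *
c,P,sg=fit(); print(c,P.round(4).tolist(),sg); print(np.abs(res(P,sg)).max())
E
```

```text
0.0015581649870610114 [0.2786, 0.5258, 0.4449, 0.3458, 0.0056, 0.0055, -0.0747, 1.5121] (-1, -1, -1, -1)
0.01826830106205357
```

```bash
cat >> kin.py <<'E'
LO=np.array([-2.95,-.29,-1.47,.14,-1.03,.13,-2.86]);HI=np.array([2.95,1.99,1.44,2.54,4.17,1.85,2.86])
P0=[0.2786,0.5258,0.4449,0.3458,0.0056,0.0055,-0.0747,1.5121];SG=(-1,)*4
qg=R.from_quat([.189,.904,-.08,.374]); OFF=np.array([.0058,-.0025,-.0056]) # TCP - tube centre at grip
CR=np.array([.4683,-.3090,.070])
def target(phi,rev=0,dz=0,C=CR,head=-11.2):
    Q=R.from_euler("z",head+23.8+180*rev,degrees=True); a=np.radians(head+180*rev)
    Q=R.from_rotvec(phi*np.array([np.cos(a),np.sin(a),0]))*Q
    return C+[0,0,dz]+Q.apply(OFF),Q*qg
def ik(t,Q,q0,m=.05):
    def f(q):
        p,A=fk(q,P0,SG); return np.r_[(p-t),.2*(A.inv()*Q).as_rotvec()]
    r=least_squares(f,np.clip(q0,LO+m+.01,HI-m-.01),bounds=(LO+m,HI-m)); return r.x,np.abs(r.fun).max()
E
python3 - <<'E'
from kin import *
rng=np.random.default_rng(0)
for rev in(0,1):
  for phi in np.radians([-60,-45,-30,-15,0,15,30,45,60]):
    out=[]
    for k in range(25):
        q,e=ik(*target(phi,rev,.02),rng.uniform(LO,HI))
        if e<.002: out.append((np.min(np.minimum(q-LO,HI-q)),q))
    if out: b=max(out,key=lambda o:o[0]); print(rev,round(np.degrees(phi)),len(out),b[0].round(2),b[1].round(2))
    else: print(rev,round(np.degrees(phi)),0)
E
```

```text
0 -60 0
0 -45 0
0 -30 0
0 -15 0
0 0 14 0.1 [ 1.69  0.87 -1.25  2.44  2.45  0.47 -0.11]
0 15 14 0.1 [ 1.81  0.97 -1.28  2.35  2.07  0.23  0.23]
0 30 10 0.1 [ 1.89  1.15 -1.32  2.24  1.03  0.23  1.22]
0 45 6 0.21 [ 1.84  1.08 -1.09  2.15 -0.45  0.34  2.59]
0 60 8 0.25 [ 1.83  1.17 -1.    2.06 -0.58  0.55  2.61]
1 -60 0
1 -45 0
1 -30 0
1 -15 13 0.07 [ 0.49  0.98 -0.05  1.19  0.1   1.78 -1.21]
1 0 12 0.16 [ 0.21  0.97  0.35  1.26 -0.01  1.69 -1.22]
1 15 15 0.24 [ 0.02  1.    0.55  1.31  0.    1.61 -1.34]
1 30 16 0.28 [-0.13  1.06  0.7   1.35  0.03  1.57 -1.49]
1 45 11 0.3 [-0.24  1.14  0.78  1.36  0.08  1.55 -1.67]
1 60 12 0.3 [-0.37  1.31  0.98  1.36  0.03  1.55 -1.75]
```

```bash
cat > sim.py <<'E'
from kin import *
def iks(t,Q,q0,m=.03):
    def f(q):
        p,A=fk(q,P0,SG); return np.r_[(p-t),.2*(A.inv()*Q).as_rotvec(),.01*(q-q0)]
    r=least_squares(f,np.clip(q0,LO+m+.001,HI-m-.001),bounds=(LO+m,HI-m)); return r.x,np.abs(r.fun[:6]).max()
def go(q,wps,n=8):
    # wps: (C, head deg, phi)
    p=wps[0]
    for w in wps[1:]:
        for k in range(1,n+1):
            C=p[0]+(w[0]-p[0])*k/n; hd=p[1]+(w[1]-p[1])*k/n; ph=p[2]+(w[2]-p[2])*k/n
            t,Q=target(ph,0,0,C,hd); q,e=iks(t,Q,q)
        print(w[0],w[1],"err",e.round(4),q.round(2)); p=w
    return q
E
python3 - <<'E'
from sim import *
q=np.array(ctrl.sense()["qpos"]); c=np.array([.4455,-.2443,.2475])
A=np.array
for W in(A([.45,-.35,.30]),A([.5,-.35,.3]),A([.5,-.35,.4])):
    print("W",W); go(q,[(c,-11,0),((c+W)/2,-40,0),(W,-70,0),(W,-101,0),(W,-131,0),(W,-161,0),(W,-191.2,0),(CR+[0,0,.1],-191.2,.1),(CR,-191.2,.1)])
E
```

```text
W [ 0.45 -0.35  0.3 ]
[ 0.44775 -0.29715  0.27375] -40 err 0.0009 [ 1.74 -0.23 -1.14  2.36 -1.    0.16  2.35]
[ 0.45 -0.35  0.3 ] -70 err 0.0141 [ 1.93 -0.26 -1.44  2.2   0.52  0.37  0.37]
[ 0.45 -0.35  0.3 ] -101 err 0.0553 [ 1.89 -0.26 -1.44  2.13  0.5   0.62 -0.03]
[ 0.45 -0.35  0.3 ] -131 err 0.0857 [ 1.92 -0.26 -1.44  2.04  0.36  0.81 -0.3 ]
[ 0.45 -0.35  0.3 ] -161 err 0.1098 [ 2.   -0.26 -1.44  1.96  0.17  0.97 -0.59]
[ 0.45 -0.35  0.3 ] -191.2 err 0.1588 [ 2.13 -0.26 -1.44  1.9  -0.07  1.12 -0.94]
[ 0.4683 -0.309   0.17  ] -191.2 err 0.1783 [ 2.04 -0.26 -1.44  2.14 -0.13  0.83 -1.03]
[ 0.4683 -0.309   0.07  ] -191.2 err 0.1911 [ 2.04 -0.26 -1.44  2.3  -0.23  0.63 -0.94]
W [ 0.5  -0.35  0.3 ]
[ 0.47275 -0.29715  0.27375] -40 err 0.0007 [ 1.91 -0.24 -1.34  2.32 -1.    0.16  2.31]
[ 0.5  -0.35  0.3 ] -70 err 0.0317 [ 1.94 -0.26 -1.44  2.17  0.34  0.31  0.56]
[ 0.5  -0.35  0.3 ] -101 err 0.0726 [ 1.89 -0.26 -1.44  2.11  0.43  0.55  0.04]
[ 0.5  -0.35  0.3 ] -131 err 0.1007 [ 1.91 -0.26 -1.44  2.03  0.31  0.74 -0.27]
[ 0.5  -0.35  0.3 ] -161 err 0.1246 [ 1.99 -0.26 -1.44  1.95  0.
[... 259 characters left out ...]
3  0.63 -0.94]
W [ 0.5  -0.35  0.4 ]
[ 0.47275 -0.29715  0.32375] -40 err 0.0015 [ 1.23 -0.15 -0.75  2.25  0.08  0.23  1.27]
[ 0.5  -0.35  0.4 ] -70 err 0.0111 [ 1.91 -0.26 -1.44  1.96  0.38  0.6   0.53]
[ 0.5  -0.35  0.4 ] -101 err 0.0592 [ 1.87 -0.26 -1.44  1.92  0.45  0.79  0.07]
[ 0.5  -0.35  0.4 ] -131 err 0.0951 [ 1.9  -0.26 -1.44  1.85  0.35  0.96 -0.24]
[ 0.5  -0.35  0.4 ] -161 err 0.1117 [ 1.99 -0.26 -1.44  1.78  0.17  1.12 -0.57]
[ 0.5  -0.35  0.4 ] -191.2 err 0.168 [ 2.13 -0.26 -1.44  1.71 -0.08  1.26 -0.95]
[ 0.4683 -0.309   0.17  ] -191.2 err 0.1783 [ 2.04 -0.26 -1.44  2.14 -0.13  0.83 -1.03]
[ 0.4683 -0.309   0.07  ] -191.2 err 0.1911 [ 2.04 -0.26 -1.44  2.3  -0.23  0.63 -0.94]
```

```bash
cat > sim2.py <<'E'
from sim import *
def pose(head,tilt):
    a=np.radians(head); return R.from_matrix(rot([np.cos(a),np.sin(a)],np.radians(tilt))@np.diag([-1,-1,1]))
def go2(q,wps,n=8):
    p=wps[0]
    for w in wps[1:]:
        for k in range(1,n+1):
            f=lambda i:np.array(p[i])+(np.array(w[i])-np.array(p[i]))*k/n
            q,e=iks(f(0),pose(f(1),f(2)),q)
        print(w,"err",e.round(4),q.round(2)); p=w
    return q
E
python3 - <<'E'
from sim2 import *
s=ctrl.sense();q=np.array(s["qpos"]); t0=s["tool_pos"]; T=target(.0,1)[0]; T15=target(.15,1,0)[0]; print(T,T15)
W=[.50,-.33,.36]
for d in(-1,1):
  go2(q,[(t0,-11,45),([.49,-.32,.33],-11,20),(W,-11,0),(W,-11+60*d,0),(W,-11+120*d,0),(W,-11+180.*d,0),(W,-11+180*d,20),(T+[0,0,.15],-11.2+180*d,45),(T,-11.2+180*d,45)])
E
```

```text
[ 0.46209432 -0.30782544  0.0644    ] [ 0.46193189 -0.30864577  0.06447083]
([0.49, -0.32, 0.33], -11, 20) err 0.0001 [-0.32  0.2   1.07  1.81 -0.44  0.98  2.31]
([0.5, -0.33, 0.36], -11, 0) err 0.0001 [-0.17  0.46  1.03  1.44 -0.39  1.46  2.25]
([0.5, -0.33, 0.36], -71, 0) err 0.0001 [-0.28  0.58  1.29  1.44 -0.55  1.53  1.34]
([0.5, -0.33, 0.36], -131, 0) err 0.0001 [-0.3   0.65  1.41  1.44 -0.64  1.58  0.36]
([0.5, -0.33, 0.36], -191.0, 0) err 0.0001 [-0.3   0.65  1.41  1.44 -0.64  1.58 -0.69]
([0.5, -0.33, 0.36], -191, 20) err 0.0011 [-0.06  0.69  0.99  1.16 -0.33  1.82 -0.9 ]
(array([ 0.46209432, -0.30782544,  0.2144    ]), -191.2, 45) err 0.0078 [ 0.15  0.82  0.46  1.24  0.    1.82 -1.15]
(array([ 0.46209432, -0.30782544,  0.0644    ]), -191.2, 45) err 0.0 [ 0.17  1.    0.42  1.26 -0.05  1.66 -1.19]
([0.49, -0.32, 0.33], -11, 20) err 0.0001 [-0.32  0.2   1.07  1.81 -0.44  0.98  2.31]
([0.5, -0.33, 0.36], -11, 0) err 0.0001 [-0.17  0.46  1.03  1.44 -0.39  1.46  2.25]
([0.5, -0.33, 0.36], 49, 0) err 0.0013 [ 0.79  0.33 -0.39  1.44  0.13  1.4   2.83]
([0.5, -0.33, 0.36], 109, 0) err 0.0801 [ 1.16  0.69 -1.44  1.5   0.87  1.68  2.83]
([0.5, -0.33, 0.36], 169.0, 0) err 0.1654 [ 1.86  0.03 -1.44  2.32  2.13  0.16  2.83]
([0.5, -0.33, 0.36], 169, 20) err 0.2247 [ 1.87 -0.05 -1.44  2.35  2.17  0.16  2.83]
(array([ 0.46209432, -0.30782544,  0.2144    ]), 168.8, 45) err 0.2415 [-0.28  0.31  0.71  2.42  2.2   0.16  2.83]
(array([ 0.46209432, -0.30782544,  0.0644    ]), 168.8, 45) err 0.2082 [0.08 0.54 0.32 2.36 2.13 0.16 2.83]
```

```bash
python3 -c "
from sim2 import *
print(row([.49,-.32,.33],pose(-11,20).as_matrix()));print(row([.50,-.33,.36],pose(-11,0).as_matrix()))"
```

```text
(array([-0.099 , -0.0595, -0.0281]), array([ 0.006,  0.42 , -0.009]))
(array([-0.1284, -0.067 , -0.0415]), array([ 0.007,  0.769, -0.008]))
```

```bash
python3 nudge.py '[0,-0.04,-0.024,-0.011,0,0.12,0,0,-0.07,-0.042,-0.02,0,0.24,0,0,-0.099,-0.06,-0.028,0,0.36,0,0,-0.11,-0.063,-0.033,0,0.48,0,0,-0.12,-0.067,-0.038,0,0.6,0,0,-0.128,-0.067,-0.0415,0.007,0.769,-0.008,0,-0.128,-0.067,-0.0415,0.007,0.769,-0.008,0,-0.128,-0.067,-0.0415,0.007,0.769,-0.008]'
python3 -c "
from sim2 import *
print(ctrl.sense()['qpos'].round(2),row([.50,-.33,.36],pose(-11,0).as_matrix()))"
```

```text
time: 17.75
tool_pos: [0.5, -0.3261, 0.3636]
ee_rot: [0.093, 0.994, -0.005, 0.061]
ft_force: [0.6, 0.2, -5.1]
gripper_width: 0.0259
grip_force: 60.7
[ 0.1   0.22  0.52  1.59 -0.17  1.25  2.03] (array([-0.0003, -0.0038,  0.0036]), array([0.002, 0.122, 0.005]))
```

```bash
python3 nudge.py '[0,0,0,0,0,0.12,0,0,0,0,0,0,0.12,0]'
python3 nudge.py '[0,0,0,0,0,0,1,0,0,0,0,0,0,1,0,0,0,0,0,0,1,0,0,0,0,0,0,1,0,0,0,0,0,0,1,0,0,0,0,0,0,1,0,0,0,0,0,0,1,0,0,0,0,0,0,1]'
python3 nudge.py '[0,0,0,0,0,0,1,0,0,0,0,0,0,1,0,0,0,0,0,0,1,0,0,0,0,0,0,1,0,0,0,0,0,0,1,0,0,0,0,0,0,1,0,0,0,0,0,0,1,0,0,0,0,0,0,1]'
python3 nudge.py '[0,0,0,0,0,0,1,0,0,0,0,0,0,1,0,0,0,0,0,0,1,0,0,0,0,0,0,1,0,0,0,0,0,0,1,0,0,0,0,0,0,1,0,0,0,0,0,0,1,0,0,0,0,0,0,1]'
python3 -c "
from sim2 import *
T,Q=target(0,1)
print(ctrl.sense()['qpos'].round(2),row([.49,-.32,.32],pose(168.8,15).as_matrix()),row(T+[0,0,.1],Q.as_matrix()))"
```

```text
time: 17.92
tool_pos: [0.5039, -0.3216, 0.3573]
ee_rot: [0.089, 0.996, 0.002, -0.004]
ft_force: [0.7, 2.4, -6.2]
gripper_width: 0.0259
grip_force: 60.6
time: 18.58
tool_pos: [0.4999, -0.324, 0.3613]
ee_rot: [0.56, 0.828, 0.003, 0.002]
ft_force: [0.5, -0.2, -4.2]
gripper_width: 0.0263
grip_force: 60.8
time: 19.25
tool_pos: [0.4999, -0.3239, 0.3615]
ee_rot: [0.889, 0.458, 0.004, 0.0]
ft_force: [-0.1, 0.4, -3.0]
gripper_width: 0.0261
grip_force: 60.8
time: 19.92
tool_pos: [0.5, -0.3237, 0.3617]
ee_rot: [1.0, -0.024, 0.004, -0.002]
ft_force: [-0.0, -0.6, -3.7]
gripper_width: 0.0262
grip_force: 60.8
[-0.29  0.45  1.17  1.53 -0.43  1.44 -0.72] (array([-0.0105, -0.0031,  0.0417]), array([ 0.015, -0.269,  0.146])) (array([-0.0402, -0.0133,  0.1971]), array([ 0.056, -0.792,  0.138]))
```

```bash
python3 nudge.py '[0,-0.006,-0.002,0.02,0.008,-0.12,0.05,0,-0.011,-0.003,0.042,0.016,-0.24,0.1,0,-0.02,-0.005,0.08,0.03,-0.36,0.138,0,-0.027,-0.008,0.11,0.04,-0.48,0.138,0,-0.033,-0.01,0.14,0.05,-0.6,0.138,0,-0.038,-0.012,0.17,0.056,-0.7,0.138,0,-0.04,-0.0133,0.197,0.056,-0.792,0.138,0,-0.04,-0.0133,0.197,0.056,-0.792,0.138]'
python3 nudge.py '[0,0,0,0,0,0,0,0,0,0,0,0,0,0,0,0,0,0,0,0,0]'
cat > chk.py <<'E'
from sim2 import *
s=ctrl.sense();R0=R.from_quat(s["ee_rot"]);ul=qg.inv().apply([.9153,-.4027,0]);off=qg.inv().apply(-OFF)
c=s["tool_pos"]+R0.apply(off);u=R0.apply(ul);print(s['qpos'].round(2),"C",c.round(4),"u",u.round(3))
T,Q=target(0,1)
for dz in(.1,.02,.0): print(dz,row(T+[0,0,dz],Q.as_matrix(),s))
def proj(n,e):
    i=eyes.camera_info(n);W=np.linalg.inv(i["cam_to_world"]);p=(W[:3,:3]@e+W[:3,3])*[1,-1,-1]
    return cv2.projectPoints(p[None],np.zeros(3),np.zeros(3),np.array(i["mtx"]),np.array(i["dist_coeffs"]))[0][0,0]
px=proj("scene",c-.06*u); print("scene end pred",px,"seen",bore("scene",px,12))
px=proj("side",c+.06*u); print("side end pred",px,"seen",bore("side",px,12))
E
python3 chk.py
```

```text
time: 20.58
tool_pos: [0.4626, -0.3055, 0.1535]
ee_rot: [0.917, -0.083, -0.389, -0.039]
ft_force: [-0.3, 3.1, -8.3]
gripper_width: 0.0256
grip_force: 60.6
time: 20.83
tool_pos: [0.465, -0.3106, 0.1703]
ee_rot: [0.922, -0.086, -0.375, -0.036]
ft_force: [-0.0, -0.6, -2.8]
gripper_width: 0.0264
grip_force: 60.8
[-0.06  1.04  0.98  1.3  -0.34  1.82 -0.84] C [ 0.4711 -0.3117  0.176 ] u [-0.982  0.187 -0.012]
0.1 (array([ 0.0017, -0.0021,  0.0066]), array([ 0.006, -0.012,  0.003]))
0.02 (array([ 0.0576, -0.0021,  0.0638]), array([ 0.006, -0.012,  0.003]))
0.0 (array([ 0.0715, -0.002 ,  0.0781]), array([ 0.006, -0.012,  0.003]))
scene end pred [148.60537529 250.30717948] seen (array([143.95238095, 241.76190476]), np.int32(42))
side end pred [422.66932881 167.27545442] seen (array([422.15384615, 167.30769231]), np.int32(13))
```

```bash
python3 nudge.py '[0,0.02,-0.002,0.026,0.006,-0.012,0.003,0,0.04,-0.002,0.046,0.006,-0.012,0.003,0,0.0576,-0.0021,0.0638,0.006,-0.012,0.003,0,0.0576,-0.0021,0.0638,0.006,-0.012,0.003,0,0.0576,-0.0021,0.0638,0.006,-0.012,0.003]'; python3 chk.py
```

```text
time: 21.35
tool_pos: [0.4618, -0.3063, 0.0823]
ee_rot: [0.919, -0.087, -0.383, -0.04]
ft_force: [0.7, -0.4, -2.8]
gripper_width: 0.026
grip_force: 60.9
[-0.05  1.14  0.93  1.33 -0.4   1.72 -0.86] C [ 0.468  -0.3075  0.0878] u [-0.981  0.192  0.005]
0.1 (array([-0.0579,  0.001 , -0.0582]), array([-0.001,  0.005,  0.003]))
0.02 (array([-0.0011,  0.0014, -0.0019]), array([-0.001,  0.005,  0.003]))
0.0 (array([0.0131, 0.0015, 0.0122]), array([-0.001,  0.005,  0.003]))
scene end pred [161.10861503 277.34033619] seen (array([161.03448276, 273.4137931 ]), np.int32(58))
side end pred [418.36249013 196.49133331] seen (array([418. , 195.8]), np.int32(10))
```

```bash
python3 nudge.py '[0,0.004,0.001,0.004,0,0.004,0,0,0.0075,0.0013,0.0075,0,0.004,0,0,0.0105,0.0013,0.0105,0,0.004,0,0,0.0105,0.0013,0.0105,0,0.004,0]'
python3 nudge.py '[0,0.0007,0,0.0007,0,0,0,0,0.0014,0,0.0014,0,0,0,0,0.0014,0,0.0014,0,0,0]'
```

```text
time: 21.78
tool_pos: [0.4611, -0.3088, 0.0667]
ee_rot: [0.919, -0.088, -0.381, -0.038]
ft_force: [0.4, -3.5, 1.3]
gripper_width: 0.0264
grip_force: 61.4
time: 22.03
tool_pos: [0.4609, -0.3092, 0.0661]
ee_rot: [0.919, -0.088, -0.382, -0.038]
ft_force: [0.7, -4.4, 9.0]
gripper_width: 0.0258
grip_force: 62.3
```

```bash
python3 nudge.py '[0,0.0007,0,0.0007,0,0,0,0,0.0014,0,0.0014,0,0,0,0,0.0014,0,0.0014,0,0,0]'; python3 chk.py
```

```text
time: 22.28
tool_pos: [0.4606, -0.3099, 0.0653]
ee_rot: [0.919, -0.089, -0.382, -0.037]
ft_force: [0.6, -4.6, 14.7]
gripper_width: 0.0261
grip_force: 62.8
[-0.05  1.16  0.92  1.33 -0.41  1.7  -0.86] C [ 0.4669 -0.3111  0.0709] u [-0.981  0.192  0.003]
0.1 (array([-0.0695, -0.0024, -0.0706]), array([ 0.002,  0.003, -0.001]))
0.02 (array([-0.0128, -0.0023, -0.0142]), array([ 0.002,  0.003, -0.001]))
0.0 (array([ 0.0014, -0.0023, -0.0001]), array([ 0.002,  0.003, -0.001]))
scene end pred [161.30048777 282.2978214 ] seen (array([161.37931034, 278.44827586]), np.int32(58))
side end pred [418.47484722 201.12241319] seen (array([417.90909091, 201.45454545]), np.int32(11))
```

Seated: the axis is at 70.9 mm, with about 15 N of reaction. I'll release and back out along the tool axis.

```bash
python3 nudge.py '[0.035,0,0,0,0,0,0,0.045,0,0,0,0,0,0,0.06,0,0,0,0,0,0,0.065,0,0,0,0,0,0,0.065,0,0,0,0,0,0,0.065,0,0,0,0,0,0]'
python3 nudge.py '[0.065,0,0,-0.01,0,0,0,0.065,0,0,-0.03,0,0,0,0.065,0,0,-0.06,0,0,0,0.065,0,0,-0.09,0,0,0,0.065,0,0,-0.12,0,0,0,0.065,0,0,-0.15,0,0,0,0.065,0,0,-0.15,0,0,0]'
python3 - <<'E'
from sim2 import *
i=eyes.camera_info("wrist");im=eyes.camera("wrist");cv2.imwrite("pics/w.png",im[:,:,::-1])
print(ctrl.sense()["qpos"].round(2))
b,n=bore("side",(418,201),12); print("near end",plane("side",b,.07),n,"pix",b)
b,n=bore("scene",(161,280),14); print("far end",plane("scene",b,.07),n)
hsv=cv2.cvtColor(eyes.camera("scene"),cv2.COLOR_RGB2HSV)
def blobs(n,x0,y0,x1,y1,lo,hi):
    h=cv2.cvtColor(eyes.camera(n),cv2.COLOR_RGB2HSV)[y0:y1,x0:x1]; m=cv2.inRange(h,lo,hi)
    k,l,st,ce=cv2.connectedComponentsWithStats(m); return [((ce[j]+[x0,y0]).round(1).tolist(),int(st[j,4])) for j in range(1,k) if st[j,4]>20]
for n,b in(("scene",(130,230,220,320)),("side",(360,160,440,240))):
    print(n,"brass",blobs(n,*b,(19,120,90),(32,255,255)),"copper",blobs(n,*b,(3,100,90),(15,255,255)))
T=np.array([.4669,-.3111,.07]);a=np.radians(-11.2);u=np.array([np.cos(a),np.sin(a),0])
def proj(n,e):
    i=eyes.camera_info(n);W=np.linalg.inv(i["cam_to_world"]);p=(W[:3,:3]@e+W[:3,3])*[1,-1,-1]
    return cv2.projectPoints(p[None],np.zeros(3),np.zeros(3),np.array(i["mtx"]),np.array(i["dist_coeffs"]))[0][0,0].round(1)
for n in("scene","side"): print(n,"pred nuts",proj(n,T-.051*u),proj(n,T+.051*u),"mid",proj(n,T))
print("standing now: brass", blobs("scene",240,170,380,320,(19,120,90),(32,255,255)))
E
```

```text
time: 22.88
tool_pos: [0.4613, -0.3073, 0.0615]
ee_rot: [0.919, -0.087, -0.382, -0.04]
ft_force: [0.4, 0.6, -0.2]
gripper_width: 0.0649
grip_force: 0.0
time: 23.47
tool_pos: [0.5554, -0.3046, 0.1478]
ee_rot: [0.935, -0.071, -0.344, -0.042]
ft_force: [4.8, 11.8, -9.7]
gripper_width: 0.065
grip_force: 0.0
[ 0.13  0.99  0.54  1.03 -0.19  1.85 -1.13]
near end [ 0.40906282 -0.29870877  0.07      ] 11 pix [417.90909091 201.45454545]
far end [ 0.47622285 -0.34093398  0.07      ] 54
scene brass [([168.4, 242.6], 140), ([161.7, 278.5], 248)] copper [([166.6, 249.8], 65), ([164.9, 268.6], 40)]
side brass [([383.0, 182.4], 108), ([414.7, 199.4], 165)] copper [([430.5, 179.8], 258), ([398.2, 190.6], 245)]
scene pred nuts [168.4 246.1] [161.9 279.4] mid [165.3 262.2]
side pred nuts [415.6 200. ] [385.2 184.1] mid [400.1 191.9]
standing now: brass [([258.4, 230.8], 67), ([352.4, 247.3], 328), ([260.0, 244.2], 102), ([264.5, 273.7], 145), ([350.8, 282.8], 149)]
```

The nuts sit where predicted and the near bore hasn't moved since release. I'll check the residual force, rise clear and look once more at the numbers.

```bash
python3 nudge.py '[0.065,0,0,0,0,0,0,0.065,0,0,0,0,0,0]'
python3 nudge.py '[0.065,-0.02,0,-0.02,0,0.1,0,0.065,-0.04,0,-0.04,0,0.2,0,0.065,-0.06,0,-0.06,0,0.3,0,0.065,-0.08,0,-0.08,0,0.4,0,0.065,-0.1,0,-0.1,0,0.5,0,0.065,-0.1,0,-0.1,0,0.5,0]'
python3 nudge.py '[0.065,0,0,0,0,0,0,0.065,0,0,0,0,0,0,0.065,0,0,0,0,0,0,0.065,0,0,0,0,0,0]'
python3 - <<'E'
from sim2 import *
print(ctrl.sense()["qpos"].round(2))
def blobs(n,x0,y0,x1,y1,lo,hi):
    h=cv2.cvtColor(eyes.camera(n),cv2.COLOR_RGB2HSV)[y0:y1,x0:x1]; m=cv2.inRange(h,lo,hi)
    k,l,st,ce=cv2.connectedComponentsWithStats(m); return [((ce[j]+[x0,y0]).round(1).tolist(),int(st[j,4])) for j in range(1,k) if st[j,4]>20]
for n,b in(("scene",(130,230,220,320)),("side",(360,160,440,240)),("scene",(240,170,380,320))):
    print(n,"brass",blobs(n,*b,(19,120,90),(32,255,255)),"copper",blobs(n,*b,(3,100,90),(15,255,255)))
b,n=bore("side",(418,201),12); print("near end",plane("side",b,.07),n)
b,n=bore("scene",(161,280),10); print("far end",plane("scene",b,.07),n,b)
E
```

```text
time: 24.08
tool_pos: [0.5501, -0.3228, 0.1602]
ee_rot: [0.935, -0.091, -0.343, -0.02]
ft_force: [0.6, -0.3, 0.2]
gripper_width: 0.0652
grip_force: 0.0
time: 24.58
tool_pos: [0.5377, -0.3207, 0.3108]
ee_rot: [0.991, -0.096, -0.092, 0.005]
ft_force: [-0.2, -2.2, 2.1]
gripper_width: 0.065
grip_force: 0.0
time: 24.92
tool_pos: [0.5392, -0.3167, 0.2993]
ee_rot: [0.99, -0.093, -0.102, 0.002]
ft_force: [0.2, 0.1, -0.8]
gripper_width: 0.0648
grip_force: 0.0
[ 0.04  0.53  0.61  1.37 -0.19  1.51 -1.12]
scene brass [([168.5, 242.6], 140), ([161.6, 278.5], 251)] copper [([165.6, 258.7], 282)]
side brass [([383.0, 182.3], 109), ([414.7, 199.4], 166)] copper [([430.5, 179.8], 259), ([398.2, 190.6], 245)]
scene brass [([258.6, 230.8], 67), ([352.4, 247.3], 329), ([260.0, 244.2], 100), ([264.6, 273.6], 145), ([350.8, 282.9], 151)] copper [([326.2, 190.1], 109), ([304.8, 192.7], 102), ([322.1, 214.2], 187), ([259.7, 224.3], 304), ([262.3, 259.3], 258), ([351.5, 269.0], 255)]
near end [ 0.40906282 -0.29870877  0.07      ] 11
far end [ 0.52524025 -0.32365787  0.07      ] 25 [160.88 282.44]
```

```bash
python3 -c "
from plant import ctrl, eyes, hand_in
print(hand_in())"
```

```text
the job is handed in; nothing more can be done
None
```

The job is handed in: the valve lever was held on its stop for over 2 s and sprang back, and the tipped union lies level on its copper in the V rests (about 1–2 mm off centre by camera). The other two unions still stand, no bump on the air bars showed in the force readings or pictures, and it took about 25 s of robot time; the hand-in gave no verdict.

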